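# Refit the depth-stop knob of the eyelet setter and hold it pressed in

### The job

Someone has pulled the depth-stop knob off the chrome eyelet setter and left it among the spare knobs in the walnut tray. Pick out the steel knob with four fins, turn it so its fins mesh with the cross-shaped socket on top of the setter, and press it down against the spring until it is fully home with the fins flush with the socket's top. Finish while still gripping the knob and holding it pressed home, so that a set screw could be tightened, and leave the other knobs and the things on the desk where they are.

Things in the scene. Friction and masses are not known exactly. Their poses are not given: they have to be found in the camera images.
- knob: target: plain steel knob, upright in the tray. Foot: four upright fins in a cross along its x and y axes, 20 mm high, 44 mm tip to tip, 7 mm thick, lower edges rounded (3.5 mm radius). Above it a round knurled grip, 20 mm diameter (21 over the knurls), from 20 to 58 mm height; seen from above the fins stick out 12 mm around it. About 0.12 kg. Origin: centre of the foot's underside, z up
- socket_mouth (a point): centre of the mouth of the cross-shaped socket, in the top face (145 mm above the desk) of a fixed 60 mm square steel block, the highest part of the setter, turned at any angle on it. Slots along this point's x and y, 9.5 mm wide, 46.5 mm long, 20 mm deep, flat floor; z up. The foot fits in any of four turns. A spring plunger stands at the socket's centre, its top 10 mm below the mouth
- plunger (a joint): travel of the spring plunger, 8 mm diameter, in the middle of the socket: 0 = up, its top 10 mm below the mouth; 0.010 = pushed down level with the socket's floor (knob home). Its spring pushes up with 5 N at 0 and 9 N at 0.010, so a released knob is pushed back up
- setter: chrome eyelet setter, fixed to the desk: base plate 170 x 100 mm, column at its +x end, arm reaching to its -x end with the socket block on top; short hand lever low at the rear. The socket axis is at x = -30 mm, y = 0 in its frame. Arm top 110 mm high. Origin on the desk, z up
- tray: open walnut tray, fixed, 120 mm (x) by 270 mm (y), rim 20 mm high, walls and floor 6 mm thick. Four knobs stand in it, about 70 mm apart. Origin: centre of its underside
- three_fin: spare steel knob like the target but with only three fins 120 degrees apart, 22 mm long from the axis; same heights. Leave it. Origin: underside on the axis of the grip
- round_foot: spare steel knob with a round foot 44 mm diameter, 20 mm high; same grip. Leave it. Origin: centre of its underside
- square_foot: spare steel knob with a square foot 36 mm wide, 20 mm high; same grip. Leave it. Origin: centre of its underside
- mug: white ceramic mug, 80 mm diameter, 95 mm high, with pencils up to about 175 mm high. Leave it. Origin: centre of its underside
- staple_remover: yellow plastic staple remover, 16 x 55 mm, about 35 mm high. Leave it. Origin: centre of its underside
- ruler: heavy steel ruler lying flat, 32 x 310 x 5 mm, long along its y. Leave it. Origin: centre of its underside
Mind the look-alikes: they are no part of the job. What is shaped like the knob but orange or red is not meant.

How it is judged:
By the outcome, as a careful person would: the job done as asked, in the order asked, and still so for the second after the job is handed in, while the arm keeps its last pose, push and grip.
It also fails if it takes over 48 s, if anything falls off the work surface, if the arm or the gripper's body presses on something with over 40 N, if the wrist force passes 120 N, or if a joint passes its speed limit or range.

### The arm

A 6-joint arm with a two-finger parallel gripper is mounted at the origin on the work surface. World frame = base frame: x ahead of the robot, y to its left, z up, the work surface at z = 0. Lengths are in m, angles in rad, forces in N, time in s.
With the tool pointing down it reaches from about 0.4 to 0.825 m from the base axis. Payload 7 kg.
Tool frame: the origin (TCP) lies midway between the tips of the shut fingers; the grasp point (between the pads) lies 19 mm behind it; z points along the fingers, y is the line along which they close (so a half turn about z gives the same grasp; the last joint's range is limited). The gripper opens to 88 mm and grips with 3 to 60 N. Pads are 19 mm wide; open, the fingers measure 130 mm over their backs; the gripper's body (78 mm by 193 mm) begins 47 mm behind the grasp point.
Start: joints at [-0.909, 0.359, 0.012, 0, -1.224, -0.288], TCP at [0.246, -0.628, 0.227] pointing down, gripper open.
Joint ranges: [-3.07, 3.07], [-1.43, 2.12], [-1.02, 1.25], [-3.03, 1.67], [-3.05, -0], [-3.03, 3.03]. Speed limits (rad/s): [2.39, 2.39, 3.01, 3.14, 3.14, 3.14].

### API

Orientations are given as [roll, pitch, yaw] about the fixed x, y, z axes, in that order (R = Rz(yaw) Ry(pitch) Rx(roll)).
In Python, from station import get_state, grab_frame, calibration, job_done, boxes_of, regions_of, spot_point gives the robot as it stands. The module is installed in compiled form; this text tells all that it offers.
- The arm moves only by the tool arm_command, never from a script. Its argument "commands" is a list of rows, each an object of numbers: "tx", "ty", "tz": the shift along the tool's x, y, z each as a share of 25 cm, from -1 to 1; "twist": the turn about the tool's z as a share of 180 degrees, from -1 to 1. A call has exactly 8 rows; each row is the pose to reach, as a shift and turn from the pose commanded when the call began, along the tool's axes at that moment, turning the shorter way round; what a row does not reach only later rows make up. A row lasts 1/12 s, in which the tool goes at most 41.7 mm and 7.16 degrees, less where a joint would pass 70% of its speed; a pose out of reach is approached as far as the arm can. A call with a number of a shift or a turn outside -1 to 1 is refused whole. A call with a gripper value outside its range is refused whole. "claw" is the opening, from 0 (shut) to 1 (fully open), set as the call begins (left out, the last holds). The fingers move at their own pace and stop on an object; "grip_force" is the grip in N (left out, the last holds). Time passes only in rows, so rows that repeat a pose let the fingers close, or fill a call up. It gives the time, the measured TCP pose, the force, the opening and the grip force at its end, in the units of the state.
- get_state(): the state, without advancing time (a new reading comes with each control period).
- grab_frame(name): name is "scene" or "top" or "wrist"; returns the picture (420x560x3 uint8, red, green, blue); there is no depth.
- calibration(name): a dict with "camera_matrix" (3x3 intrinsics, pixels), "extrinsics" (4x4, takes a point from camera to world coordinates). Camera axes: x right, y down, z forward; pixel columns grow to the right and rows downward; lengths in m; the calibration is good to about 2 mm. A picture is of the moment at which its call begins: read the wrist's pose just before it. calibration takes no time and is no camera call; for the wrist camera it gives the pose at the moment of the call.
- job_done(): hands the job in; it is judged then, once.
Trained networks look in the newest picture that a camera, given by its name, has taken for a name from the list of things; names that differ only in an ending like _2 or _b are one class to them, and where a whole thing is asked for, a point or a joint stands for the part that bears it (a point fixed in the world has none). Each returns a list of dicts, best first, with "score" (0 to 1); they miss things now and then, are a little off and sometimes report something else, mostly with a low value. They report only what shows in the picture. A call takes as long as a camera call. They do not tell look-alikes from the thing itself.
- boxes_of(query, camera): "rect" ([left, top, right, bottom] in pixels, round what is visible of it).
- regions_of(query, camera): "region" (420x560 bool, what is visible of it) and "rect" ([left, top, right, bottom] in pixels, round what is visible of it).
- spot_point(query, camera): "uv" ([column, row] in pixels: a listed point, or the origin of a listed thing).
The state is a dict: "t": time; "q": joint angles; "qd": joint speeds; "joint_efforts": joint torques, N m; "eef_pos": TCP position; "ee_rot": TCP orientation; "force": force on the tool from outside, world axes, zero at the start; "moment": the same for the moment, N m; "width": finger opening in m; "gripper_force": force on a finger pad.
Only numpy, scipy, OpenCV 4.12 (cv2) and the standard library are available. Lean on these libraries where they do the work, as an engineer would, in place of code of your own. Each camera call takes 0.05 s, during which the arm holds its last target. There are 200 camera calls.

## Working session

There is one attempt and no reset: what is moved stays moved. The work goes in short steps, Python scripts to look and compute and a tool call to move; the robot and the scene stay as the last step left them, time stands still between calls to the robot, and variables do not carry over. Pictures are saved under pics/ and viewed, at most 10 in all, crops included, and the job is handed in when it is done.

Besides the shell and the picture viewer there is one more tool, called as name(argument=value, ...), one argument or row to a line, values as JSON. arm_command: Moves the arm, as the interface text tells. Shift numbers are shares of 25 cm and turn numbers shares of 180 degrees, none past 1 either way. Its arguments: {"type":"object","properties":{"commands":{"type":"array"},"claw":{"type":"number"},"grip_force":{"type":"number"}},"required":["commands"]}

```bash
mkdir -p pics; cat > h.py <<'E'
import numpy as np, cv2
from station import *
def ray(cam,uv,z,cal=None):
    c=cal or calibration(cam); K=np.array(c["camera_matrix"]);T=np.array(c["extrinsics"])
    d=T[:3,:3]@np.linalg.solve(K,[uv[0],uv[1],1]); o=T[:3,3]
    return o+d*(z-o[2])/d[2]
def proj(cam,P,cal=None):
    c=cal or calibration(cam); K=np.array(c["camera_matrix"]);T=np.array(c["extrinsics"])
    p=K@(T[:3,:3].T@(np.array(P)-T[:3,3])); return p[:2]/p[2]
E
python3 - <<'E'
from h import *
np.set_printoptions(precision=4,suppress=True)
for c in ["top","scene"]:
    f=grab_frame(c); cv2.imwrite(f"pics/{c}0.png",f[:,:,::-1])
    cal=calibration(c);print(c,np.array(cal["extrinsics"]),np.array(cal["camera_matrix"]))
    for q,z in [("knob",0.006),("socket_mouth",.145),("three_fin",.006),("round_foot",.006),("square_foot",.006),("setter",0),("tray",0),("mug",0)]:
        for r in spot_point(q,c)[:3]: print(q,np.round(r["score"],2),np.round(r["uv"],1),ray(c,r["uv"],z))
s=get_state();print(s)
E
```

```text
top [[ 0.0206 -0.9884  0.1502  0.4364]
 [-0.9998 -0.021  -0.0012 -0.0948]
 [ 0.0043 -0.1501 -0.9887  1.221 ]
 [ 0.      0.      0.      1.    ]] [[481.4383   0.     281.8016]
 [  0.     481.4383 213.1729]
 [  0.       0.       1.    ]]
knob 0.7 [248.8 254.1] [ 0.5149 -0.0152  0.006 ]
knob 0.58 [193.2 293.6] [0.4139 0.12   0.006 ]
socket_mouth 0.89 [305.8 257.5] [ 0.501  -0.1516  0.145 ]
three_fin 0.56 [141.2 227.9] [0.5755 0.2597 0.006 ]
round_foot 0.81 [205.8 254.6] [0.5114 0.093  0.006 ]
round_foot 0.25 [192.7 229.2] [0.575 0.129 0.006]
round_foot 0.24 [438.  250.5] [ 0.5339 -0.4927  0.006 ]
square_foot 0.71 [161.2 242.3] [0.54   0.2069 0.006 ]
setter 0.9 [300.5 246.7] [ 0.5367 -0.1454  0.    ]
tray 0.58 [173.4 238.7] [0.5503 0.178  0.    ]
mug 0.96 [439.1 252.5] [ 0.5294 -0.4973  0.    ]
scene [[-0.8543  0.406  -0.3247  1.0196]
 [ 0.5198  0.676  -0.5223  0.5674]
 [ 0.0075 -0.615  -0.7885  1.1561]
 [ 0.      0.      0.      1.    ]] [[523.7358   0.     277.0621]
 [  0.     523.7358 206.6704]
 [  0.       0.       1.    ]]
knob 0.78 [340.5 302.8] [0.5679 0.1392 0.006 ]
knob 0.69 [31
[... 271 characters left out ...]
6] [ 0.5338 -0.1427  0.006 ]
square_foot 0.87 [365.8 321.5] [0.5451 0.2107 0.006 ]
setter 0.73 [290.9 220. ] [ 0.5351 -0.1391  0.    ]
tray 0.83 [356.3 310.9] [0.5455 0.1746 0.    ]
mug 0.61 [228.5 143.1] [ 0.5428 -0.4883  0.    ]
{'t': 0.9, 'q': array([-0.9089,  0.3586,  0.0119, -0.    , -1.2241, -0.2881]), 'qd': array([-0.0008,  0.0018, -0.0011, -0.    ,  0.0004,  0.0005]), 'joint_efforts': array([ -0.0001, -58.2357,  29.3304,   7.0026,   0.0125,   0.    ]), 'eef_pos': array([ 0.2464, -0.6284,  0.2266]), 'ee_rot': array([ 3.1416,  0.    , -2.7678]), 'force': array([-0.2274,  0.4235,  0.8818]), 'moment': array([-0.0081, -0.0375, -0.0699]), 'gripper_force': 0.0, 'width': 0.08717798589179795}
```

View pics/top0.png

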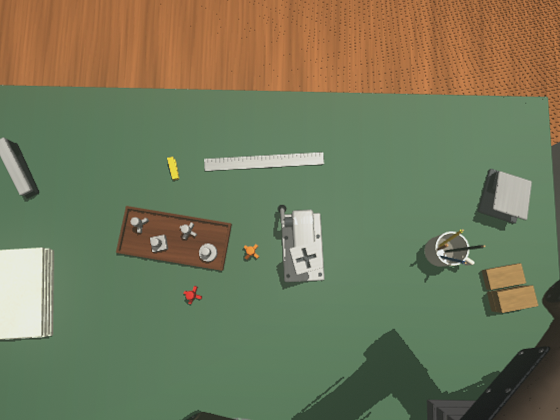

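View pics/scene0.png

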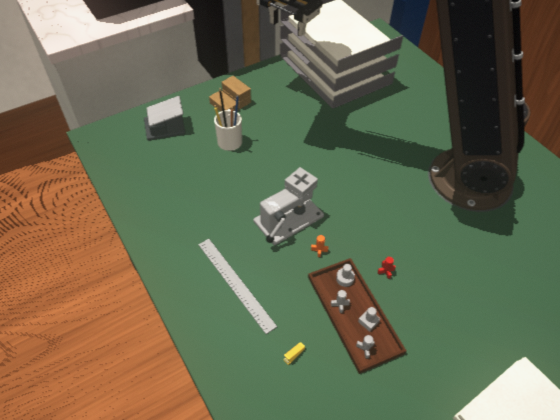

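The overhead view shows the tray at about (175,238), with finned steel knobs near (187,230) and (138,223), and the socket cross at (306,258). The orange and red knobs are decoys. I'll zoom in to tell the two finned knobs apart.

```bash
python3 - <<'E'
import cv2,numpy as np
t=cv2.imread("pics/top0.png");s=cv2.imread("pics/scene0.png")
a=cv2.resize(t[200:275,112:237],(400,240),interpolation=3)
b=cv2.resize(t[235:283,276:336],(400,320),interpolation=3)
c=cv2.resize(s[255:365,310:400],(400,489),interpolation=3)
m=np.zeros((570,800,3),np.uint8);m[:240,:400]=a;m[245:565,:400]=b;m[:489,400:]=c
cv2.imwrite("pics/c1.png",m)
E
```

```text
(no output)
```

View pics/c1.png

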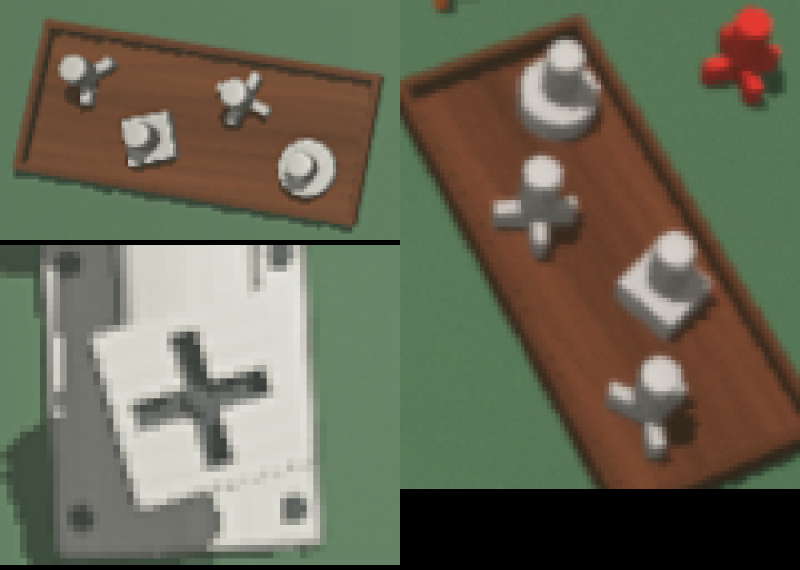

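```bash
cat >> h.py <<'E'
def sh(d,yaw,z0=0):
    "world shift -> shares in tool axes (tool pointing down)"
    c,s=np.cos(yaw),np.sin(yaw); return np.round(np.array([c*d[0]+s*d[1], s*d[0]-c*d[1], -d[2]])/.25,3)
E
python3 - <<'E'
from h import *
print(ray("top",(185.4,228.8),.064), ray("scene",(310+540*0,255),.064), ray("scene",(310+142/4.44,255+168/4.44),.064))
s=get_state();P=s["eef_pos"];yaw=s["ee_rot"][2]
print(sh(np.array([.567,.137,.26])-P,yaw))
# socket pose angle: crop points
o=lambda u,v:ray("top",(276+u/6.667,235+(v-245)/6.667),.145)
pts=[o(187,338),o(218,460),o(140,412),o(268,380)];print(np.round(pts,4))
for a,b in [(0,1),(2,3)]: d=pts[a]-pts[b];print(np.degrees(np.arctan2(d[1],d[0]))%90,np.linalg.norm(d),(pts[a]+pts[b])/2)
E
```

```text
[0.56896164 0.13601409 0.064     ] [0.57886926 0.01512664 0.064     ] [0.57261374 0.14146341 0.064     ]
[-2.311  2.382 -0.134]
[[ 0.52   -0.1474  0.145 ]
 [ 0.4795 -0.1583  0.145 ]
 [ 0.4949 -0.1321  0.145 ]
 [ 0.5065 -0.1747  0.145 ]]
15.063240312198976 0.04191294755809925 [ 0.49972476 -0.15288156  0.145     ]
15.16542454929835 0.04421543501414197 [ 0.50068353 -0.1534035   0.145     ]
```

arm_command(
  commands=[
    {"tx": -0.77, "ty": 0.79, "tz": -0.05},
    {"tx": -0.77, "ty": 0.79, "tz": -0.05},
    {"tx": -0.77, "ty": 0.79, "tz": -0.05},
    {"tx": -0.77, "ty": 0.79, "tz": -0.05},
    {"tx": -0.77, "ty": 0.79, "tz": -0.05},
    {"tx": -0.77, "ty": 0.79, "tz": -0.05},
    {"tx": -0.77, "ty": 0.79, "tz": -0.05},
    {"tx": -0.77, "ty": 0.79, "tz": -0.05},
  ],
  claw=0.5,
)

```text
invalid input
```

arm_command(
  commands=[
    {"tx": -0.77, "ty": 0.79, "tz": -0.05},
    {"tx": -0.77, "ty": 0.79, "tz": -0.05},
    {"tx": -0.77, "ty": 0.79, "tz": -0.05},
    {"tx": -0.77, "ty": 0.79, "tz": -0.05},
    {"tx": -0.77, "ty": 0.79, "tz": -0.05},
    {"tx": -0.77, "ty": 0.79, "tz": -0.05},
    {"tx": -0.77, "ty": 0.79, "tz": -0.05},
    {"tx": -0.77, "ty": 0.79, "tz": -0.05},
  ],
)

```text
invalid input
```

arm_command(
  commands=[
    {"tx": -0.77, "ty": 0.79, "tz": -0.05},
    {"tx": -0.77, "ty": 0.79, "tz": -0.05},
    {"tx": -0.77, "ty": 0.79, "tz": -0.05},
    {"tx": -0.77, "ty": 0.79, "tz": -0.05},
    {"tx": -0.77, "ty": 0.79, "tz": -0.05},
    {"tx": -0.77, "ty": 0.79, "tz": -0.05},
    {"tx": -0.77, "ty": 0.79, "tz": -0.05},
    {"tx": -0.77, "ty": 0.79, "tz": -0.05},
  ],
)

```text
invalid input
```

```bash
python3 - <<'E'
from h import *
s=get_state();print(s["t"],s["q"],s["eef_pos"],s["ee_rot"],s["width"])
cal=calibration("wrist");f=grab_frame("wrist");cv2.imwrite("pics/w1.png",f[:,:,::-1])
print(np.round(cal["extrinsics"],3),cal["camera_matrix"])
for q in ["knob","three_fin"]:
  for r in spot_point(q,"wrist")[:3]: print(q,r["score"],r["uv"],ray("wrist",r["uv"],.006,cal))
E
```

```text
0.9 [-9.08908466e-01  3.58583179e-01  1.19107852e-02 -2.08904203e-05
 -1.22413611e+00 -2.88130041e-01] [ 0.24644698 -0.62836589  0.22657306] [ 3.14157540e+00  1.53780977e-05 -2.76784193e+00] 0.08717798589179795
[[-0.366  0.902  0.229  0.185]
 [ 0.931  0.355  0.091 -0.651]
 [ 0.001  0.246 -0.969  0.385]
 [ 0.     0.     0.     1.   ]] [[354.86282213   0.         278.3578186 ]
 [  0.         354.86282213 211.20183416]
 [  0.           0.           1.        ]]
```

View pics/w1.png

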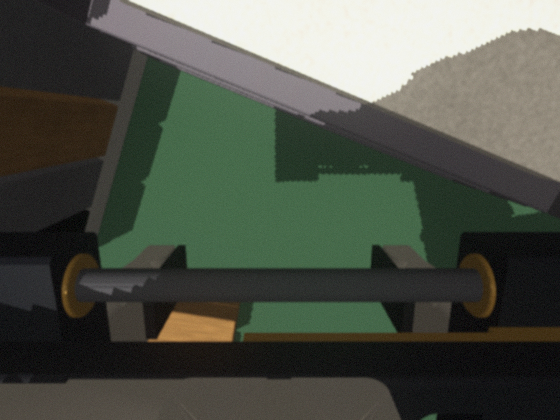

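The arm has not moved: the wrist picture shows only the start area and the open fingers at about (150,300) and (405,300). I'll give all four fields in every row.

arm_command(
  commands=[
    {"tx": -0.77, "ty": 0.79, "tz": -0.05, "twist": 0},
    {"tx": -0.77, "ty": 0.79, "tz": -0.05, "twist": 0},
    {"tx": -0.77, "ty": 0.79, "tz": -0.05, "twist": 0},
    {"tx": -0.77, "ty": 0.79, "tz": -0.05, "twist": 0},
    {"tx": -0.77, "ty": 0.79, "tz": -0.05, "twist": 0},
    {"tx": -0.77, "ty": 0.79, "tz": -0.05, "twist": 0},
    {"tx": -0.77, "ty": 0.79, "tz": -0.05, "twist": 0},
    {"tx": -0.77, "ty": 0.79, "tz": -0.05, "twist": 0},
  ],
  claw=0.5,
)

```text
t: 1.72
eef_pos: [0.355, -0.3709, 0.2401]
ee_rot: [-3.14, 0.002, -2.764]
force: [-0.3, -0.3, 0.1]
width: 0.0447
gripper_force: 0.0
```

arm_command(
  commands=[
    {"tx": -0.77, "ty": 0.79, "tz": -0.05, "twist": 0},
    {"tx": -0.77, "ty": 0.79, "tz": -0.05, "twist": 0},
    {"tx": -0.77, "ty": 0.79, "tz": -0.05, "twist": 0},
    {"tx": -0.77, "ty": 0.79, "tz": -0.05, "twist": 0},
    {"tx": -0.77, "ty": 0.79, "tz": -0.05, "twist": 0},
    {"tx": -0.77, "ty": 0.79, "tz": -0.05, "twist": 0},
    {"tx": -0.77, "ty": 0.79, "tz": -0.05, "twist": 0},
    {"tx": -0.77, "ty": 0.79, "tz": -0.05, "twist": 0},
  ],
)

```text
t: 2.38
eef_pos: [0.4626, -0.1168, 0.2521]
ee_rot: [-3.141, 0.002, -2.764]
force: [0.7, -1.4, 0.3]
width: 0.0439
gripper_force: 0.0
```

arm_command(
  commands=[
    {"tx": -0.77, "ty": 0.79, "tz": -0.05, "twist": 0},
    {"tx": -0.77, "ty": 0.79, "tz": -0.05, "twist": 0},
    {"tx": -0.77, "ty": 0.79, "tz": -0.05, "twist": 0},
    {"tx": -0.77, "ty": 0.79, "tz": -0.05, "twist": 0},
    {"tx": -0.77, "ty": 0.79, "tz": -0.05, "twist": 0},
    {"tx": -0.77, "ty": 0.79, "tz": -0.05, "twist": 0},
    {"tx": -0.77, "ty": 0.79, "tz": -0.05, "twist": 0},
    {"tx": -0.77, "ty": 0.79, "tz": -0.05, "twist": 0},
  ],
)

```text
t: 3.05
eef_pos: [0.5697, 0.1376, 0.2632]
ee_rot: [-3.141, -0.0, -2.765]
force: [0.0, -1.4, -0.0]
width: 0.0435
gripper_force: 0.0
```

```bash
python3 - <<'E'
from h import *
s=get_state();print(s["t"],s["q"],s["eef_pos"],s["ee_rot"],s["width"])
cal=calibration("wrist");f=grab_frame("wrist");cv2.imwrite("pics/w2.png",f[:,:,::-1])
for q in ["knob","three_fin"]:
  for r in spot_point(q,"wrist")[:3]: print(q,r["score"],r["uv"],ray("wrist",r["uv"],.006,cal))
np.save("cal_w2.npy",cal,allow_pickle=True)
E
```

```text
3.05 [ 5.70589761e-01  1.91609445e-01 -1.33665638e-01  2.06600982e-04
 -1.24575895e+00 -1.76489838e+00] [0.56968916 0.13763513 0.26323429] [-3.14135471e+00 -1.95486569e-04 -2.76503897e+00] 0.04352398458599805
knob 0.88 [164.0, 90.2] [ 0.5245197  -0.01593513  0.006     ]
knob 0.8 [314.8, 37.2] [0.41281202 0.11888766 0.006     ]
knob 0.77 [278.2, 178.0] [0.56923677 0.13853968 0.006     ]
three_fin 0.92 [370.5, 226.2] [0.58286274 0.2653733  0.006     ]
```

View pics/w2.png

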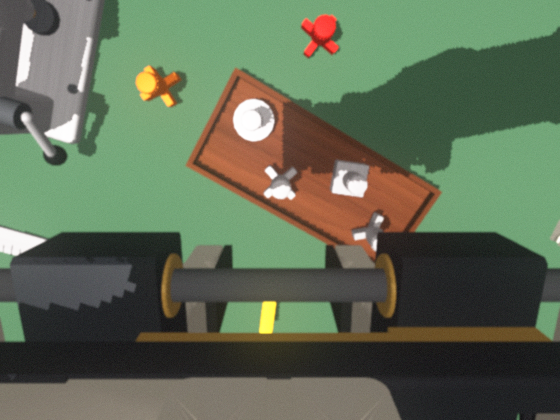

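The target knob shows at (279,183), with fins at roughly 45° in the image. The three-fin knob is at (373,230). I'll go lower to measure the fin angle.

arm_command(
  commands=[
    {"tx": 0, "ty": 0, "tz": 0.45, "twist": 0},
    {"tx": 0, "ty": 0, "tz": 0.45, "twist": 0},
    {"tx": 0, "ty": 0, "tz": 0.45, "twist": 0},
    {"tx": 0, "ty": 0, "tz": 0.45, "twist": 0},
    {"tx": 0, "ty": 0, "tz": 0.45, "twist": 0},
    {"tx": 0, "ty": 0, "tz": 0.45, "twist": 0},
    {"tx": 0, "ty": 0, "tz": 0.45, "twist": 0},
    {"tx": 0, "ty": 0, "tz": 0.45, "twist": 0},
  ],
)

```text
t: 3.87
eef_pos: [0.5689, 0.1344, 0.154]
ee_rot: [3.141, 0.004, -2.768]
force: [0.2, -1.0, 0.0]
width: 0.0438
gripper_force: 0.0
```

```bash
cat >> h.py <<'E'
def rect(f,cal,cx,cy,z,half=.035,n=280):
    "rectify plane z: row 0 = +x side, col 0 = +y side (world up-view)"
    w=[(cx+half,cy+half),(cx+half,cy-half),(cx-half,cy-half),(cx-half,cy+half)]
    src=np.float32([proj("wrist",(a,b,z),cal) for a,b in w])
    M=cv2.getPerspectiveTransform(src,np.float32([(0,0),(n,0),(n,n),(0,n)]))
    return cv2.warpPerspective(f,M,(n,n),flags=cv2.INTER_CUBIC)
E
python3 - <<'E'
from h import *
s=get_state();print(s["t"],s["eef_pos"],s["ee_rot"][2])
cal=calibration("wrist");f=grab_frame("wrist")
for r in spot_point("knob","wrist")[:3]: print(r["score"],r["uv"],ray("wrist",r["uv"],.006,cal))
for r in regions_of("knob","wrist")[:3]: print(r["score"],r["rect"])
np.savez("w3.npz",f=f,K=cal["camera_matrix"],T=cal["extrinsics"])
a=cv2.resize(f[120:320,180:380],(400,400),interpolation=3)
b=cv2.resize(rect(f,cal,.569,.138,.026),(400,400)); cv2.imwrite("pics/w3.png",np.hstack([a,b])[:,:,::-1])
E
```

```text
3.8667 [0.56893035 0.13441644 0.1539738 ] -2.7679396268557106
0.88 [331.8, 11.2] [0.41584742 0.12026657 0.006     ]
0.82 [280.9, 198.2] [0.56894985 0.13816028 0.006     ]
0.25 [250.5, 118.0] [0.51448344 0.08931479 0.006     ]
0.97 [313.1, 1.2, 367.0, 35.5]
0.84 [79.4, 48.4, 147.3, 103.6]
0.7 [260.5, 183.5, 307.0, 229.8]
```

View pics/w3.png

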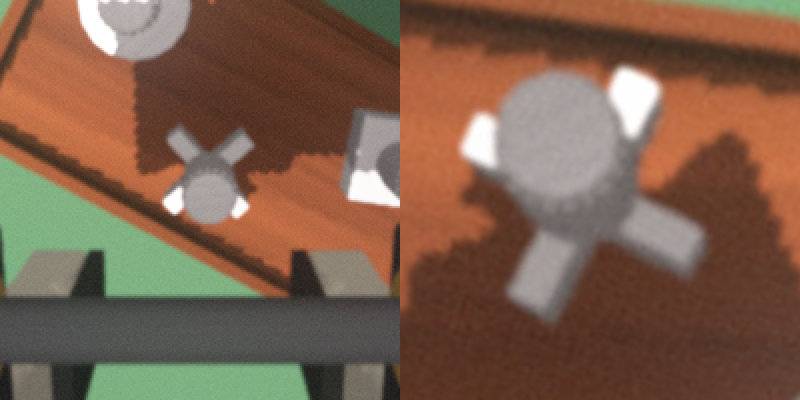

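The rectified crop shows four fins 90° apart. The knob centre is about (0.570, 0.140) and the fin angle about -25.5°. I'll descend and grip.

arm_command(
  commands=[
    {"tx": -0.015, "ty": 0.016, "tz": 0, "twist": 0},
    {"tx": -0.015, "ty": 0.016, "tz": 0.1, "twist": 0},
    {"tx": -0.015, "ty": 0.016, "tz": 0.2, "twist": 0},
    {"tx": -0.015, "ty": 0.016, "tz": 0.3, "twist": 0},
    {"tx": -0.015, "ty": 0.016, "tz": 0.4, "twist": 0},
    {"tx": -0.015, "ty": 0.016, "tz": 0.48, "twist": 0},
    {"tx": -0.015, "ty": 0.016, "tz": 0.48, "twist": 0},
    {"tx": -0.015, "ty": 0.016, "tz": 0.48, "twist": 0},
  ],
)

```text
t: 4.68
eef_pos: [0.5694, 0.1392, 0.031]
ee_rot: [-3.141, -0.002, -2.767]
force: [0.9, -0.7, 0.8]
width: 0.0438
gripper_force: 0.0
```

arm_command(
  commands=[
    {"tx": 0, "ty": 0, "tz": 0, "twist": 0},
    {"tx": 0, "ty": 0, "tz": 0, "twist": 0},
    {"tx": 0, "ty": 0, "tz": 0, "twist": 0},
    {"tx": 0, "ty": 0, "tz": 0, "twist": 0},
    {"tx": 0, "ty": 0, "tz": 0, "twist": 0},
    {"tx": 0, "ty": 0, "tz": 0, "twist": 0},
    {"tx": 0, "ty": 0, "tz": 0, "twist": 0},
    {"tx": 0, "ty": 0, "tz": 0, "twist": 0},
  ],
  claw=0,
  grip_force=45,
)

```text
t: 5.35
eef_pos: [0.5703, 0.1395, 0.0326]
ee_rot: [3.141, 0.002, -2.767]
force: [-1.2, -0.1, 7.0]
width: 0.019
gripper_force: 45.0
```

arm_command(
  commands=[
    {"tx": 0, "ty": 0, "tz": -0.1, "twist": 0},
    {"tx": 0, "ty": 0, "tz": -0.2, "twist": 0},
    {"tx": 0, "ty": 0, "tz": -0.32, "twist": 0},
    {"tx": 0, "ty": 0, "tz": -0.44, "twist": 0},
    {"tx": 0, "ty": 0, "tz": -0.56, "twist": 0},
    {"tx": 0, "ty": 0, "tz": -0.68, "twist": 0},
    {"tx": 0, "ty": 0, "tz": -0.76, "twist": 0},
    {"tx": 0, "ty": 0, "tz": -0.76, "twist": 0},
  ],
)

```text
t: 6.02
eef_pos: [0.5717, 0.1398, 0.2267]
ee_rot: [3.141, 0.008, -2.767]
force: [0.5, 0.6, -0.6]
width: 0.0192
gripper_force: 45.0
```

```bash
python3 - <<'E'
from h import *
s=get_state();print(s["t"],s["eef_pos"],s["ee_rot"],s["force"],s["width"])
cal=calibration("wrist");f=grab_frame("wrist")
P=s["eef_pos"]
for r in spot_point("knob","wrist")[:3]: print(r["score"],r["uv"],ray("wrist",r["uv"],P[2]-.026,cal))
np.savez("w4.npz",f=f,K=cal["camera_matrix"],T=cal["extrinsics"])
c=proj("wrist",(P[0],P[1],P[2]-.006),cal);print(c)
x,y=int(c[0]),int(c[1]);y0=min(max(y-100,0),220)
a=cv2.resize(f[y0:y0+200,x-100:x+100],(400,400),interpolation=3)
b=cv2.resize(rect(f,cal,P[0],P[1],P[2]-.006),(400,400)); cv2.imwrite("pics/w4.png",np.hstack([a,b])[:,:,::-1])
E
```

```text
6.0167 [0.57173483 0.13982826 0.22674225] [ 3.14137399  0.00759125 -2.76729261] [ 0.46775396  0.64401772 -0.61063507] 0.019181547924406493
0.88 [276.8, 245.2] [0.57275888 0.14048707 0.20074225]
0.84 [317.1, 22.8] [0.46231531 0.11753221 0.20074225]
0.66 [155.0, 82.0] [0.51567191 0.05395124 0.20074225]
[276.18083617 256.91105574]
```

View pics/w4.png

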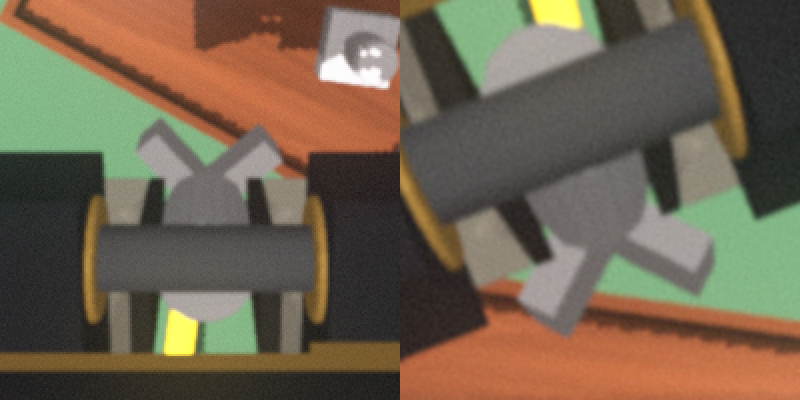

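The knob is held centred, with its fins at about -26° for tool yaw -158.5°. I'll turn it about 41° on the way and stop short of the socket to look at it.

arm_command(
  commands=[
    {"tx": 0.06, "ty": -0.1, "tz": -0.02, "twist": -0.03},
    {"tx": 0.14, "ty": -0.25, "tz": -0.02, "twist": -0.067},
    {"tx": 0.23, "ty": -0.4, "tz": -0.02, "twist": -0.105},
    {"tx": 0.32, "ty": -0.55, "tz": -0.02, "twist": -0.143},
    {"tx": 0.4, "ty": -0.69, "tz": -0.02, "twist": -0.18},
    {"tx": 0.445, "ty": -0.77, "tz": -0.02, "twist": -0.215},
    {"tx": 0.445, "ty": -0.77, "tz": -0.02, "twist": -0.228},
    {"tx": 0.445, "ty": -0.77, "tz": -0.02, "twist": -0.228},
  ],
)

```text
t: 6.78
eef_pos: [0.535, -0.0824, 0.2248]
ee_rot: [3.139, -0.001, -2.053]
force: [0.4, 0.5, -1.3]
width: 0.0191
gripper_force: 45.0
```

```bash
python3 - <<'E'
from h import *
s=get_state();print(s["t"],s["eef_pos"],s["ee_rot"],s["force"],s["width"])
for i in range(3): cal=calibration("wrist");f=grab_frame("wrist")
s=get_state();print(s["t"],s["eef_pos"],s["ee_rot"])
for r in spot_point("socket_mouth","wrist")[:3]: print(r["score"],r["uv"],ray("wrist",r["uv"],.145,cal))
P=s["eef_pos"]
b=cv2.resize(rect(f,cal,.5,-.152,.145),(400,400)); c=cv2.resize(rect(f,cal,P[0],P[1],P[2]-.006),(400,400))
cv2.imwrite("pics/w5.png",np.hstack([b,c])[:,:,::-1])
E
```

```text
6.7833 [ 0.53503953 -0.08238725  0.22483805] [ 3.13898261e+00 -1.47460058e-03 -2.05292238e+00] [ 0.41202034  0.47774545 -1.25249485] 0.019095537903266884
6.9333 [ 0.53611156 -0.08022559  0.22552393] [ 3.14008419e+00 -7.97597415e-04 -2.05331053e+00]
0.88 [275.9, 104.0] [ 0.50169064 -0.14803412  0.145     ]
```

View pics/w5.png

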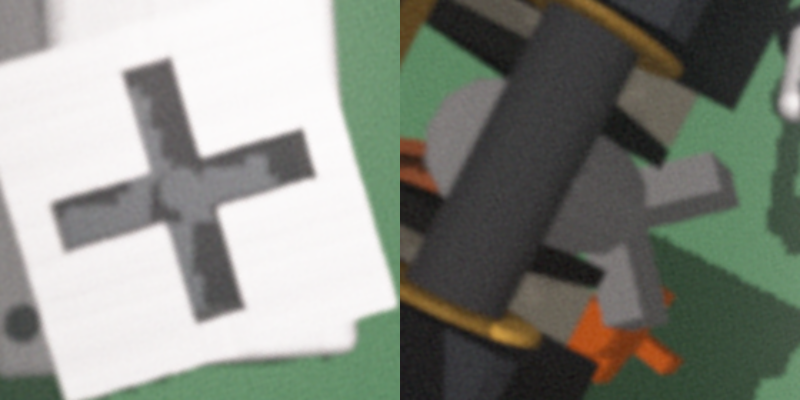

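The left panel shows the socket cross centred near (183,190), at about 16.5°. The right panel shows the held fins ending near (718,175) and (623,324). I'll fit both with an edge model in the same camera.

```bash
cat > fit.py <<'E'
from h import *
from scipy.ndimage import map_coordinates
from scipy.optimize import differential_evolution
def fit(f,cal,c0,a0,z0,arms,L,w,sign,dz=.004,da=8,r0=.011,rng=.005):
    """edge fit of a cross at height z; sign=+1: inside brighter than outside"""
    g=cv2.GaussianBlur(cv2.cvtColor(f,cv2.COLOR_RGB2GRAY),(0,0),.8).astype(float)
    K=np.array(cal["camera_matrix"]);T=np.array(cal["extrinsics"])
    t=np.linspace(0,1,25);pts=[];nrm=[]
    for k in arms:
        for s in (1,-1):
            x=r0+t*(L-.0015-r0);pts.append(np.c_[x,0*x+s*w/2]);nrm.append(np.tile([0,s],(25,1)))
        y=(t-.5)*(w-.002);pts.append(np.c_[0*y+L,y]);nrm.append(np.tile([1,0],(25,1)))
        R=np.array([[np.cos(k*np.pi/2),-np.sin(k*np.pi/2)],[np.sin(k*np.pi/2),np.cos(k*np.pi/2)]])
        for i in (-3,-2,-1): pts[i]=pts[i]@R.T;nrm[i]=nrm[i]@R.T
    p=np.vstack(pts);n=np.vstack(nrm)
    def samp(q,v):
        c,s=np.cos(v[2]),np.sin(v[2]);R=np.array([[c,-s],[s,c]])
        W=np.c_[q@R.T+v[:2],np.full(len(q),v[3])]
        i=(W-T[:3,3])@T[:3,:3]@K.T;i=i[:,:2]/i[:,2:]
        return map_coordinates(g,[i[:,1],i[:,0]],order=1,mode="nearest")
    def cost(v):
        d=sign*(samp(p-n*.0008,v)-samp(p+n*.0008,v))
        return -np.mean(np.clip(d,-20,40))
    a=np.radians(a0)
    r=differential_evolution(cost,[(c0[0]-rng,c0[0]+rng),(c0[1]-rng,c0[1]+rng),(a-np.radians(da),a+np.radians(da)),(z0-dz,z0+dz)],seed=1,popsize=25,tol=1e-6,maxiter=300)
    v=r.x;return np.round([v[0],v[1],np.degrees(v[2]),v[3],-r.fun],4)
E
python3 - <<'E'
from fit import *
s=get_state();cal=calibration("wrist");f=grab_frame("wrist");P=s["eef_pos"]
np.savez("w5.npz",f=f,K=cal["camera_matrix"],T=cal["extrinsics"])
print("t",s["t"],P,np.degrees(s["ee_rot"]))
for dz in (.0001,.004):
  print("socket",fit(f,cal,(.5015,-.149),16.5,.145,(0,1,2,3),.02325,.0095,-1,dz,r0=.006))
  # arms: knob x at ~15deg: visible fins at -75 (k=-1) and 195 (k=2)
  print("knob-TCP",fit(f,cal,P[:2],14.5,P[2]-.0063,(-1,2),.022,.007,1,dz))
  d=np.load("w4.npz");c4=dict(camera_matrix=d["K"],extrinsics=d["T"])
  print("w4",fit(d["f"],c4,(.5717,.1398),-26,.2267-.0063,(-1,2),.022,.007,1,dz))
  d=np.load("w3.npz");c3=dict(camera_matrix=d["K"],extrinsics=d["T"])
  print("w3",fit(d["f"],c3,(.5697,.140),-26,.026,(-1,2),.022,.007,1,dz))
E
```

```text
t 6.9833 [ 0.53628966 -0.07995697  0.22575545] [ 1.79931787e+02 -3.85362642e-02 -1.17589047e+02]
socket [ 0.5015 -0.1489 17.8247  0.145  40.    ]
knob-TCP [ 0.5367 -0.0781 14.3056  0.2194 26.6099]
w4 [  0.5723   0.1416 -25.8678   0.2203  32.1753]
w3 [ 5.70500e-01  1.40700e-01 -2.81592e+01  2.61000e-02  3.76889e+01]
socket [ 0.5012 -0.1492 16.719   0.1424 40.    ]
knob-TCP [ 0.5369 -0.0777 14.2695  0.2177 26.7679]
w4 [  0.5736   0.1418 -27.2514   0.2164  32.5943]
w3 [ 5.69700e-01  1.40600e-01 -2.74619e+01  3.00000e-02  3.79062e+01]
```

```bash
sed -i 's/np.clip(d,-20,40)/np.clip(d,-20,CL)/; s/^def fit/CL=40\ndef fit/' fit.py; python3 - <<'E'
import fit as F; from fit import *
d=np.load("w5.npz");c=dict(camera_matrix=d["K"],extrinsics=d["T"])
for cl in (80,200):
  F.CL=cl
  for dz in (.0001,.004):
    print("socket",fit(d["f"],c,(.5015,-.149),16.5,.145,(0,1,2,3),.02325,.0095,-1,dz,r0=.006))
    print("knob",fit(d["f"],c,(.5363,-.079),14.5,.2194,(-1,2),.022,.007,1,dz))
s=get_state();print(s["eef_pos"],np.degrees(s["ee_rot"][2]))
print(sh(np.array([.501,-.151,.185])-s["eef_pos"],s["ee_rot"][2]))
E
```

```text
socket [ 0.5019 -0.1492 16.5351  0.1449 79.517 ]
knob [ 0.5367 -0.0781 14.1801  0.2193 27.5067]
socket [ 0.5019 -0.1492 16.5232  0.1443 79.5264]
knob [ 0.5369 -0.0777 14.2833  0.2177 27.6649]
socket [ 0.5018 -0.1489 16.6728  0.1449 93.8502]
knob [ 0.5367 -0.0781 14.1801  0.2193 27.5067]
socket [ 0.5017 -0.1491 16.6099  0.1417 95.995 ]
knob [ 0.5369 -0.0777 14.2833  0.2177 27.6649]
[ 0.5364341  -0.07980296  0.2259585 ] -117.54827945990883
[ 0.318 -0.006  0.164]
```

arm_command(
  commands=[
    {"tx": 0.1, "ty": -0.002, "tz": 0, "twist": -0.012},
    {"tx": 0.2, "ty": -0.004, "tz": 0, "twist": -0.012},
    {"tx": 0.28, "ty": -0.006, "tz": 0, "twist": -0.012},
    {"tx": 0.316, "ty": -0.007, "tz": 0.06, "twist": -0.012},
    {"tx": 0.316, "ty": -0.007, "tz": 0.12, "twist": -0.012},
    {"tx": 0.316, "ty": -0.007, "tz": 0.16, "twist": -0.012},
    {"tx": 0.316, "ty": -0.007, "tz": 0.16, "twist": -0.012},
    {"tx": 0.316, "ty": -0.007, "tz": 0.16, "twist": -0.012},
  ],
)

```text
t: 7.7
eef_pos: [0.5016, -0.1509, 0.1863]
ee_rot: [3.141, -0.001, -2.013]
force: [0.1, -0.0, -0.3]
width: 0.0192
gripper_force: 45.0
```

```bash
python3 - <<'E'
from h import *
for i in range(3): cal=calibration("wrist");f=grab_frame("wrist")
t=grab_frame("scene");s=get_state();print(s["t"],s["eef_pos"],np.degrees(s["ee_rot"]),s["force"])
np.savez("w6.npz",f=f,K=cal["camera_matrix"],T=cal["extrinsics"])
a=cv2.resize(t[130:230,250:350],(400,400),interpolation=3)
b=cv2.resize(rect(f,cal,.5015,-.151,.145),(400,400)); cv2.imwrite("pics/w6.png",np.hstack([a,b])[:,:,::-1])
E
```

```text
7.9 [ 0.50223034 -0.15113719  0.18734551] [-1.79930519e+02  2.65378540e-02 -1.15339898e+02] [-0.40518027 -0.03499605 -1.52311602]
```

View pics/w6.png

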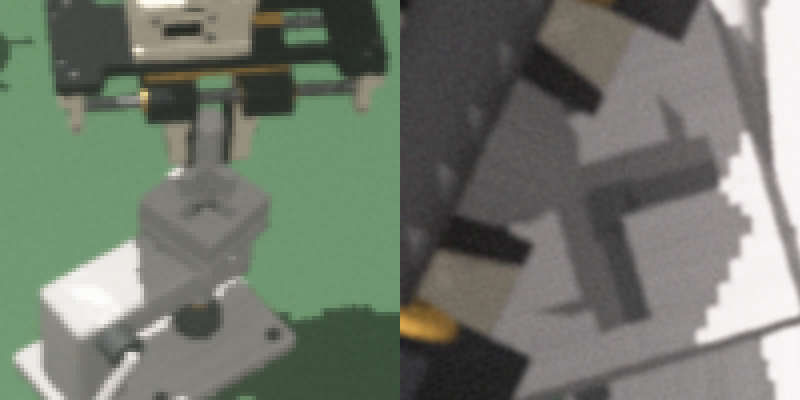

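The held fins sit over the slot and run parallel to it. I'll descend slowly and watch the force.

arm_command(
  commands=[
    {"tx": 0, "ty": 0, "tz": 0.03, "twist": 0},
    {"tx": 0, "ty": 0, "tz": 0.05, "twist": 0},
    {"tx": 0, "ty": 0, "tz": 0.06, "twist": 0},
    {"tx": 0, "ty": 0, "tz": 0.068, "twist": 0},
    {"tx": 0, "ty": 0, "tz": 0.075, "twist": 0},
    {"tx": 0, "ty": 0, "tz": 0.08, "twist": 0},
    {"tx": 0, "ty": 0, "tz": 0.085, "twist": 0},
    {"tx": 0, "ty": 0, "tz": 0.085, "twist": 0},
  ],
)

```text
t: 8.57
eef_pos: [0.5014, -0.1515, 0.1651]
ee_rot: [3.141, -0.0, -2.014]
force: [1.0, 0.7, -2.0]
width: 0.0192
gripper_force: 45.0
```

It is 6 mm in with no contact force, so the fins have meshed. Now I'll press against the spring.

arm_command(
  commands=[
    {"tx": 0, "ty": 0, "tz": 0.008, "twist": 0},
    {"tx": 0, "ty": 0, "tz": 0.016, "twist": 0},
    {"tx": 0, "ty": 0, "tz": 0.024, "twist": 0},
    {"tx": 0, "ty": 0, "tz": 0.032, "twist": 0},
    {"tx": 0, "ty": 0, "tz": 0.04, "twist": 0},
    {"tx": 0, "ty": 0, "tz": 0.046, "twist": 0},
    {"tx": 0, "ty": 0, "tz": 0.05, "twist": 0},
    {"tx": 0, "ty": 0, "tz": 0.05, "twist": 0},
  ],
)

```text
t: 9.23
eef_pos: [0.5018, -0.1516, 0.1532]
ee_rot: [-3.141, 0.0, -2.014]
force: [-1.3, 1.2, 6.4]
width: 0.0187
gripper_force: 45.0
```

arm_command(
  commands=[
    {"tx": 0, "ty": 0, "tz": 0.004, "twist": 0},
    {"tx": 0, "ty": 0, "tz": 0.008, "twist": 0},
    {"tx": 0, "ty": 0, "tz": 0.012, "twist": 0},
    {"tx": 0, "ty": 0, "tz": 0.016, "twist": 0},
    {"tx": 0, "ty": 0, "tz": 0.016, "twist": 0},
    {"tx": 0, "ty": 0, "tz": 0.016, "twist": 0},
    {"tx": 0, "ty": 0, "tz": 0.016, "twist": 0},
    {"tx": 0, "ty": 0, "tz": 0.016, "twist": 0},
  ],
  grip_force=60,
)

```text
t: 9.9
eef_pos: [0.502, -0.1517, 0.1515]
ee_rot: [-3.139, 0.0, -2.013]
force: [-8.3, 4.6, 24.1]
width: 0.019
gripper_force: 60.1
```

```bash
python3 - <<'E'
from h import *
for i in range(3): cal=calibration("wrist");f=grab_frame("wrist")
t=grab_frame("scene");s=get_state();print(s["t"],s["eef_pos"],np.degrees(s["ee_rot"]),s["force"],s["moment"])
np.savez("w7.npz",f=f,K=cal["camera_matrix"],T=cal["extrinsics"])
a=cv2.resize(t[140:220,260:340],(400,400),interpolation=3)
b=cv2.resize(rect(f,cal,.5015,-.155,.145,half=.025),(400,400),interpolation=3); cv2.imwrite("pics/w7.png",np.hstack([a,b])[:,:,::-1])
E
```

```text
10.1 [ 0.50193971 -0.15170373  0.15148494] [-1.79874620e+02  8.61327343e-03 -1.15330755e+02] [-7.97404163  4.74655097 23.94464058] [1.81344236 3.35931025 0.018076  ]
```

View pics/w7.png

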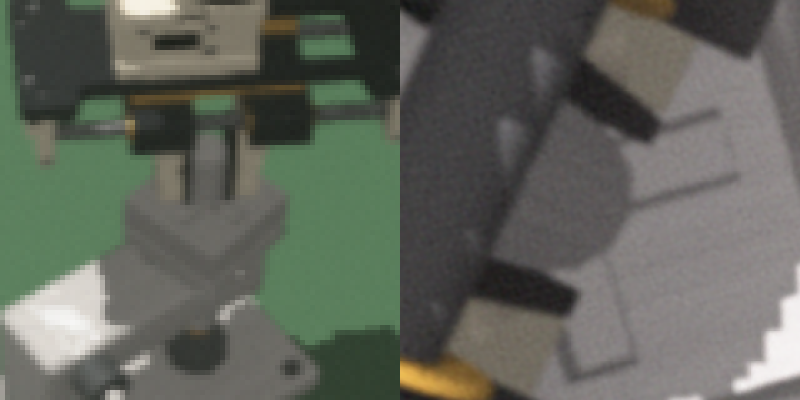

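arm_command(
  commands=[
    {"tx": 0, "ty": 0, "tz": 0.002, "twist": 0},
    {"tx": 0, "ty": 0, "tz": 0.004, "twist": 0},
    {"tx": 0, "ty": 0, "tz": 0.004, "twist": 0},
    {"tx": 0, "ty": 0, "tz": 0.004, "twist": 0},
    {"tx": 0, "ty": 0, "tz": 0.004, "twist": 0},
    {"tx": 0, "ty": 0, "tz": 0.004, "twist": 0},
    {"tx": 0, "ty": 0, "tz": 0.004, "twist": 0},
    {"tx": 0, "ty": 0, "tz": 0.004, "twist": 0},
  ],
)

```text
t: 10.77
eef_pos: [0.502, -0.1517, 0.1514]
ee_rot: [-3.139, 0.0, -2.013]
force: [-11.5, 6.5, 31.9]
width: 0.0191
gripper_force: 60.1
```

The last 1 mm of push added 8 N but only 0.1 mm of travel, so the knob is on the floor of the socket. The last picture shows the fin tops flush with the block, so I'll hand it in.

```bash
python3 -c "
from station import *
print(job_done())"
```

```text
the job is handed in; nothing more can be done
None
```

The four-fin steel knob is meshed in the setter's socket and pressed fully home with its fins flush; the arm is still gripping it and holding it down with about 32 N, and the job is handed in.

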